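# Sort the mixed rubber mounts by the sample on each tray

## Task

Sort the five loose rubber mounts on the bench into the three blue trays: each belongs in the tray whose fixed sample, on the small ledge at the tray's far end, is of the same kind. Set every mount down (do not drop it) the same way up as it stands now, flat on the floor of its tray, and leave the wrench and the nut lying where they are.

Things in the scene. Friction and masses are not known exactly. Their poses are not given: they have to be found in the camera images.
- stud_1: Loose stud mount: black rubber cylinder 40 mm in diameter and 36 mm high (including a steel disc on each end) standing upright, with a steel threaded stud 10 mm thick and 18 mm long sticking up from its top (54 mm high in all). About 90 g. Origin at the centre of its underside, z up along its axis. Grip across the rubber. One of two alike.
- stud_2: Loose stud mount: black rubber cylinder 40 mm in diameter and 36 mm high (including a steel disc on each end) standing upright, with a steel threaded stud 10 mm thick and 18 mm long sticking up from its top (54 mm high in all). About 90 g. Origin at the centre of its underside, z up along its axis. Grip across the rubber. One of two alike.
- bush_1: Loose bush: black rubber ring standing on its end, 50 mm outer diameter, 36 mm high, with a steel sleeve and a 20 mm hole in the middle (too narrow for a finger). About 140 g. Origin at the centre of its underside, z up along its axis. Grip across the outside. One of two alike.
- bush_2: Loose bush: black rubber ring standing on its end, 50 mm outer diameter, 36 mm high, with a steel sleeve and a 20 mm hole in the middle (too narrow for a finger). About 140 g. Origin at the centre of its underside, z up along its axis. Grip across the outside. One of two alike.
- flange: Loose flange mount: oblong steel plate 76 mm (its x) by 40 mm (its y) and 5 mm thick lying flat, with a black rubber plug 36 mm in diameter on its middle, straight-sided up to 36 mm above the bench and bevelled above that to its top at 41 mm. About 150 g. Origin at the centre of its underside, z up along its axis. Grip across the rubber plug, above the plate.
- tray_stud: Fixed blue open tray with a fixed sample stud mount (rubber cylinder with a stud on top). Outside 160 (x) x 140 (y) x 32 mm high, walls 5, floor top 5 above the bench. Origin: centre of the tray's underside; x points away from the robot (within 0.1 rad) to a ledge outside the tray, 64 x 90 x 5 mm, whose life-size sample stands 112 mm from the origin and does not come off.
- tray_bush: Fixed blue open tray with a fixed sample bush (rubber ring with a hole). Outside 160 (x) x 140 (y) x 32 mm high, walls 5, floor top 5 above the bench. Origin: centre of the tray's underside; x points away from the robot (within 0.1 rad) to a ledge outside the tray, 64 x 90 x 5 mm, whose life-size sample stands 112 mm from the origin and does not come off.
- tray_flange: Fixed blue open tray with a fixed sample flange mount (rubber plug on an oblong plate). Outside 160 (x) x 140 (y) x 32 mm high, walls 5, floor top 5 above the bench. Origin: centre of the tray's underside; x points away from the robot (within 0.1 rad) to a ledge outside the tray, 64 x 90 x 5 mm, whose life-size sample stands 112 mm from the origin and does not come off.
- wrench: Small steel wrench lying flat among the loose parts, 120 mm long, along its x. Origin at its middle, on the bench. Not part of the job: leave it lying.
- nut: Loose dark steel hexagon nut lying flat among the parts, about 35 mm over its corners, 14 mm high. Origin at the centre of its underside. Not part of the job: leave it lying.
Things that resemble listed ones, but are neither listed nor needed, are in the scene too. What is shaped like the stud_1 but pink or yellow is not meant.

How it is judged:
At the end, for the whole second after the job is handed in: Both stud mounts are in the tray with the stud-mount sample, both bushes in the tray with the bush sample and the flange mount in the tray with the flange sample: each within the tray's walls, its underside on the tray floor (within 5 mm), upright within 0.15 rad, released and at rest (x of stud_1 in the frame of tray_stud between -0.065 and 0.065 m and y of stud_1 in the frame of tray_stud between -0.055 and 0.055 m and z of stud_1 in the frame of tray_stud between 0 and 0.01 m and angle between each of stud_1, stud_2, bush_1, bush_2, flange's own z axis and vertical below 0.15 rad and linear speed of each of stud_1, stud_2, bush_1, bush_2, flange below 0.02 m/s and x of stud_2 in the frame of tray_stud between -0.065 and 0.065 m and y of stud_2 in the frame of tray_stud between -0.055 and 0.055 m and z of stud_2 in the frame of tray_stud between 0 and 0.01 m and x of bush_1 in the frame of tray_bush between -0.065 and 0.065 m and y of bush_1 in the frame of tray_bush between -0.055 and 0.055 m and z of bush_1 in the frame of tray_bush between 0 and 0.01 m and x of bush_2 in the frame of tray_bush between -0.065 and 0.065 m and y of bush_2 in the frame of tray_bush between -0.055 and 0.055 m and z of bush_2 in the frame of tray_bush between 0 and 0.01 m and x of flange in the frame of tray_flange between -0.065 and 0.065 m and y of flange in the frame of tray_flange between -0.055 and 0.055 m and z of flange in the frame of tray_flange between 0 and 0.01 m); the robot touches nothing.
It fails at once if a rubber part is dropped or thrown (faster than 0.7 m/s with no finger touching it: a fall of about 25 mm) ((linear speed of stud_1 above 0.7 m/s and contact force between the fingers and stud_1 below 0.05 N) or (linear speed of stud_2 above 0.7 m/s and contact force between the fingers and stud_2 below 0.05 N) or (linear speed of bush_1 above 0.7 m/s and contact force between the fingers and bush_1 below 0.05 N) or (linear speed of bush_2 above 0.7 m/s and contact force between the fingers and bush_2 below 0.05 N) or (linear speed of flange above 0.7 m/s and contact force between the fingers and flange below 0.05 N)).
It fails at once if the wrench or the nut is shifted by more than 30 mm (distance of any of wrench, nut from where it was at the start of the episode above 0.03 m).
It also fails if it takes over 112 s, if anything falls off the work surface, if the arm or the gripper's body presses on something with over 40 N, if the wrist force passes 120 N, or if a joint passes its speed limit or range.

## Robot

A 6-joint arm with a two-finger parallel gripper is mounted at the origin on the work surface. World frame = base frame: x ahead of the robot, y to its left, z up, the work surface at z = 0. Lengths are in m, angles in rad, forces in N, time in s.
With the tool pointing down it reaches from about 0.325 to 0.85 m from the base axis. Payload 4.4 kg.
Tool frame: the origin (TCP) lies midway between the tips of the shut fingers; the grasp point (between the pads) lies 19 mm behind it; x points along the fingers, y is the direction in which the jaws open and shut, and the axes are right-handed (so a half turn about x gives the same grasp; the last joint's range is limited). The gripper opens to 94 mm and grips with 3 to 60 N. Pads are 16 mm wide; open, the fingers measure 119 mm over their backs; the gripper's body (75 mm by 177 mm) begins 78 mm behind the grasp point.
Start: joints at [-1.29, 0.207, 1.542, -0, 1.393, -0.15], TCP at [0.24, -0.522, 0.205] pointing down, gripper open.
Joint ranges: [-2.73, 2.73], [-0.86, 2.22], [0.23, 2.46], [-1.11, 4.25], [0.08, 2.63], [-2.82, 2.82]. Speed limits (rad/s): [2.79, 2.79, 3.14, 3.14, 3.14, 3.14].

## Interface

Orientations are given as a 3x3 rotation matrix whose columns are the frame's x, y, z axes.
In Python, from cell import read_state, read_camera, close_job gives the robot as it stands.
- The arm moves only by the tool send_rows, never from a script. Its argument "plan" is text: rows parted by semicolons, each of 4 numbers parted by spaces: the shift along the world's x, y, z in units of 0.25 m (1.0 is 0.25 m), then the turn about the world's z in units of 30 degrees (1.0 is 30 degrees). In form: tx ty tz spin; .... A call has 1 to 12 rows; each row is the pose to reach, as a shift and turn from the pose commanded when the call began; what a row does not reach only later rows make up. A row lasts 1/8 s, in which the tool goes at most 62.5 mm and 10.7 degrees, less where a joint would pass 70% of its speed; a pose out of reach is approached as far as the arm can. A call with a number of a shift or a turn outside -1 to 1 is refused whole. A call with a gripper value outside its range is refused whole. "claw" is the closure, from -1 (fully open) to 1 (shut), set as the call begins (left out, the last holds). The fingers move at their own pace and stop on an object; "squeeze" is the grip in N (left out, the last holds). Time passes only in rows, so rows that repeat a pose let the fingers close. It gives the time, the measured TCP pose, the force and the opening at its end, in the units of the state.
- read_state(): the state, without advancing time (a new reading comes with each control period).
- read_camera(name): name is "scene" or "side" or "wrist"; returns a dict with "img" (384x512x3 uint8, red, green, blue), "range_z" (384x512 float32, m along the optical axis (not along the pixel's ray), 0 where there is no reading), "fov_y" (degrees; the focal length in pixels is half the picture's height over the tangent of half this angle, whatever the lens; pixels are square), "cx", "cy" (the principal point, pixels), "R" (3x3) and "t" (3): a world point X has camera coordinates R X + t. Camera axes: x right, y down, z forward; pixel columns grow to the right and rows downward; lengths in m; the calibration is good to about 2 mm. A picture is of the moment at which its call begins.
- close_job(): hands the job in, once; it reports no verdict.
The state is a dict: "time_s": time; "joint_positions": joint angles; "dq": joint speeds; "effort": joint torques, N m; "ee_pos": TCP position; "ee_rot": TCP orientation; "ft_force": force on the tool from outside, world axes, zero at the start; "wrist_torque": the same for the moment, N m; "grip_width": opening from 0.0 (shut) to 1.0 (fully open).
Only numpy, scipy, OpenCV 4.12 (cv2) and the standard library are available. Lean on these libraries where they do the work, as an engineer would, in place of code of your own. Each camera call takes 0.05 s, during which the arm holds its last target.

## Working session

There is one attempt and no reset: what is moved stays moved. The work goes in short steps, Python scripts to look and compute and a tool call to move; the robot and the scene stay as the last step left them, time stands still between calls to the robot, and variables do not carry over. Pictures are saved under pics/ and viewed, and the job is handed in when it is done.

Besides the shell and the picture viewer there is one more tool, called as name(argument=value, ...) on one line, values as JSON. send_rows: Moves the arm, as the interface text tells. Shifts and turns lie within -1 to 1; 1 stands for 0.25 m of shift or 30 degrees of turn. Its arguments: {"type":"object","properties":{"plan":{"type":"string"},"claw":{"type":"number"},"squeeze":{"type":"number"}},"required":["plan"]}

```bash
ls; mkdir -p pics
cat > h.py <<'E'
import numpy as np, cv2
from cell import read_state, read_camera
def K(c):
    f=c['img'].shape[0]/2/np.tan(np.radians(c['fov_y'])/2); return f,c['cx'],c['cy']
def ray(c,u,v):
    f,cx,cy=K(c); R=np.array(c['R']);t=np.array(c['t'])
    return -R.T@t, R.T@np.array([(u-cx)/f,(v-cy)/f,1.])
def onplane(c,u,v,z):
    o,d=ray(c,u,v); return o+d*(z-o[2])/d[2]
def cloud(c):
    f,cx,cy=K(c); z=c['range_z'].astype(float); v,u=np.mgrid[:z.shape[0],:z.shape[1]]
    P=np.stack([(u-cx)/f*z,(v-cy)/f*z,z],-1); W=(P-np.array(c['t']))@np.array(c['R']); W[z==0]=np.nan; return W
def proj(c,X):
    f,cx,cy=K(c); p=np.array(c['R'])@np.array(X)+np.array(c['t']); return f*p[0]/p[2]+cx,f*p[1]/p[2]+cy
def save(n,img,s=1.5): cv2.imwrite('pics/'+n,cv2.resize(img[...,::-1],None,fx=s,fy=s,interpolation=cv2.INTER_CUBIC))
E
python3 - <<'E'
from h import *
import pickle
for n in ['scene','side','wrist']:
    c=read_camera(n); pickle.dump(c,open(n+'0.pkl','wb')); save(n+'0.png',c['img']); print(n,c['fov_y'],-np.array(c['R']).T@c['t'],np.round(c['R'],2).tolist(), (c['range_z']==0).mean())
print(read_state())
E
```

```text
pics
scene 53.819956337891405 [1.25646907 0.57890434 0.66906337] [[-0.61, 0.79, 0.01], [0.43, 0.34, -0.83], [-0.66, -0.5, -0.55]] 0.003946940104166667
side 50.78484301712672 [ 0.32139236 -0.71041489  0.68357071] [[0.97, -0.24, 0.0], [-0.15, -0.63, -0.76], [0.18, 0.74, -0.65]] 0.0040283203125
wrist 62.5171373395204 [ 0.30841603 -0.49050891  0.38428638] [[0.42, -0.91, -0.0], [-0.88, -0.4, 0.25], [-0.23, -0.1, -0.97]] 0.0041351318359375
{'time_s': 0.15, 'joint_positions': array([-1.29049570e+00,  2.07229913e-01,  1.54258939e+00,  6.97208264e-06,
        1.39352659e+00, -1.50503551e-01]), 'dq': array([-0.00162543, -0.00191242, -0.00522418, -0.00027029,  0.00013537,
        0.0001951 ]), 'effort': array([ 3.76862249e-05, -3.71312821e+01, -2.81813121e+01,  6.98490324e-02,
        3.27437615e-02, -9.70161977e-05]), 'ee_pos': array([ 0.2399379 , -0.52186582,  0.20457162]), 'ee_rot': array([[-4.78428145e-04,  4.17600103e-01, -9.08630797e-01],
       [ 1.68670957e-03, -9.08629271e-01, -4.17600290e-01],
       [-9.99998463e-01, -1.73238799e-03, -2.69656275e-04]]), 'ft_force': array([0.6754004 , 0.00619292, 0.16844682]), 'wrist_torque': array([ 0.0235857 ,  0.03094933, -0.04043109]), 'grip_width': 0.9966809182908314}
```

View pics/scene0.png

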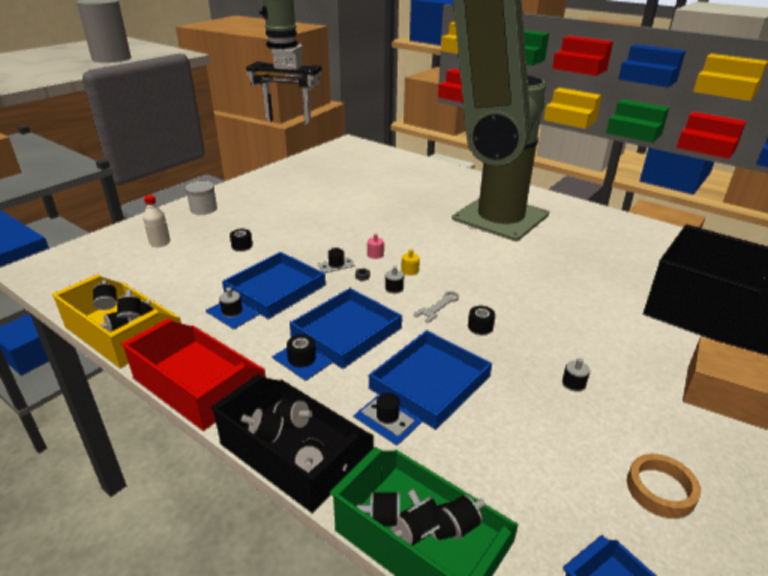

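View pics/side0.png

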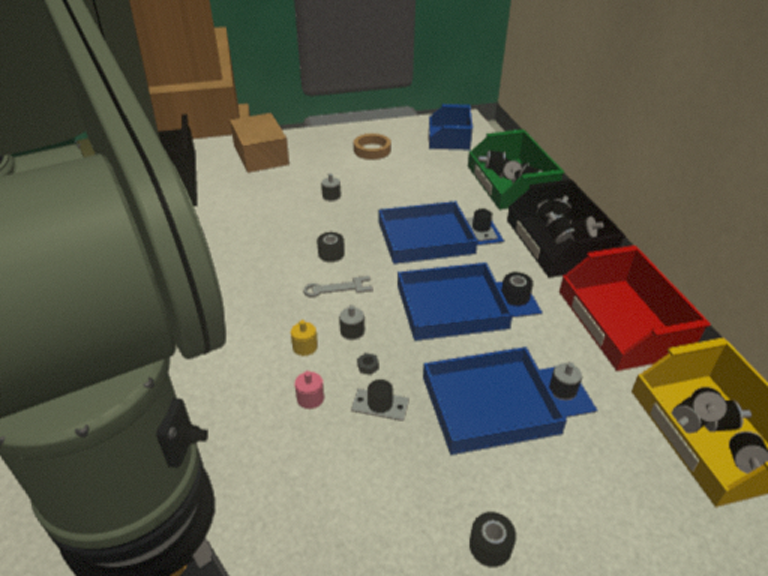

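View pics/wrist0.png

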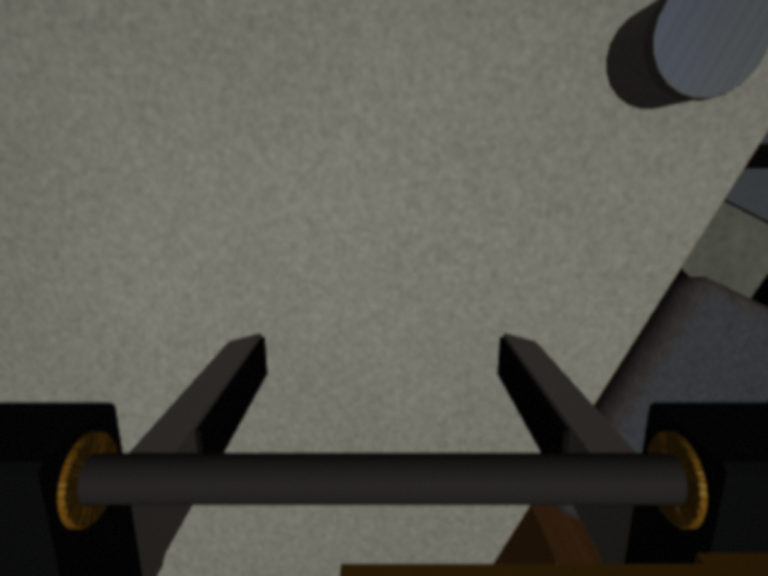

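Side view (800-scale picture): bushes at (493,538) and (330,245), studs at (351,321) and (331,187), flange mount at (380,398), nut (368,362), wrench (338,288). The samples show the trays: stud nearest (490,400), bush in the middle (455,300), flange far (427,230). The pink (309,390) and yellow (304,337) parts are decoys. Next I measure from both views.

Run:
```python
from h import *
import pickle
C={n:pickle.load(open(n+'0.pkl','rb')) for n in ['scene','side']}
# top-down maps
x0,x1,y0,y1,s=0.2,0.95,-0.55,0.5,0.0015
H=int((x1-x0)/s);Wd=int((y1-y0)/s)
hm=np.zeros((2,H,Wd),np.float32); col=np.zeros((2,H,Wd,3),np.uint8)
for k,n in enumerate(C):
    W=cloud(C[n]).reshape(-1,3); I=C[n]['img'].reshape(-1,3)
    ok=np.isfinite(W[:,0])&(W[:,2]<0.08)&(W[:,0]>x0)&(W[:,0]<x1-s)&(W[:,1]>y0)&(W[:,1]<y1-s)
    W=W[ok];I=I[ok]; o=np.argsort(W[:,2]);W=W[o];I=I[o]
    r=((x1-W[:,0])/s).astype(int).clip(0,H-1); c=((y1-W[:,1])/s).astype(int).clip(0,Wd-1)
    hm[k,r,c]=W[:,2]; col[k,r,c]=I
    b=(W[:,2]<0.02)&(W[:,0]>.4)&(W[:,0]<.5); print(n,'bench z pct',np.percentile(W[b,2],[5,50,95]))
h=cv2.dilate(np.maximum(hm[0],hm[1]),np.ones((3,3)))
vis=cv2.applyColorMap((h/0.06*255).clip(0,255).astype(np.uint8),cv2.COLORMAP_JET)
for i in range(1,10):
    for j in range(-5,6):
        p=(int((y1-j*.1)/s),int((x1-i*.1)/s)); cv2.circle(vis,p,2,(255,255,255),-1)
        if j%2==0: cv2.putText(vis,f"{i/10:.1f},{j/10:.1f}",p,0,.3,(255,255,255))
cv2.imwrite('pics/hm.png',vis)
```

```text
scene bench z pct [-2.17348789e-03 -3.36681814e-05  7.08926359e-03]
side bench z pct [-0.00264466 -0.00055125  0.00583724]
```

View pics/hm.png

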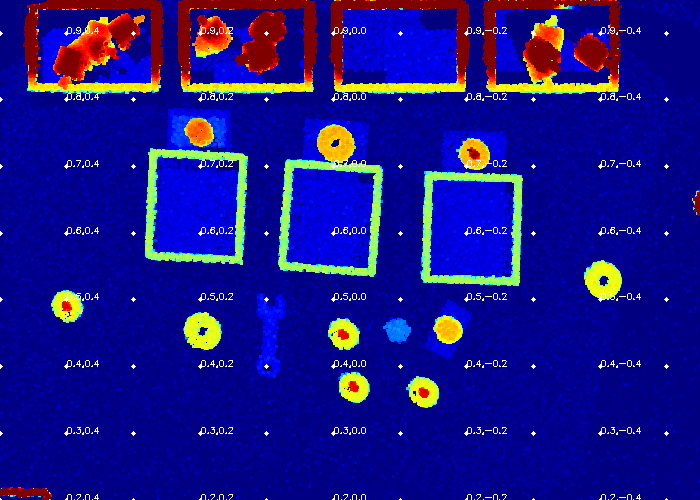

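The top-down height map shows everything cleanly. Next: fit centres separately per view as a cross-check, plus orientations.

Run:
```python
from h import *
import pickle
from scipy.optimize import least_squares
C={n:pickle.load(open(n+'0.pkl','rb')) for n in ['scene','side']}
Ws={n:cloud(C[n]).reshape(-1,3) for n in C}
S=dict(stud_1=(.447,-.013,.02),stud_2=(.488,.4,.02),bush_1=(.45,.195,.025),bush_2=(.527,-.405,.025),flange=(.453,-.172,.018),nut=(.453,-.096,.0165),pink=(.358,-.137,.02),yellow=(.367,-.03,.02))
for k,(x,y,r) in S.items():
    out=[]
    A=[]
    for n,W in Ws.items():
        lo=.006 if k=='nut' else .01
        P=W[(np.hypot(W[:,0]-x,W[:,1]-y)<.045)&(W[:,2]>lo)]
        top=np.percentile(P[:,2],[50,97,99.5]); 
        # top plane: points around main top height
        zt={'s':.036,'p':.036,'y':.036,'b':.036,'f':.041,'n':.014}[k[0]]
        T=P[abs(P[:,2]-zt)<.004]; 
        (cx,cy),rr=cv2.minEnclosingCircle(T[:,:2].astype(np.float32)); 
        out.append((n,np.round(top,4),np.round(np.median(T[:,2]),4),np.round([cx,cy,rr],4))); A.append(P[:,:2])
    P=np.vstack(A); (cx,cy),rr=cv2.minEnclosingCircle(P.astype(np.float32))
    # robust: known-radius surrounding circle
    print(k,*out,'| merged',np.round([cx,cy,rr],4))
W=np.vstack(list(Ws.values()))
P=W[(np.hypot(W[:,0]-.453,W[:,1]+.172)<.055)&(W[:,2]>.003)&(W[:,2]<.009)]
P=P[(np.hypot(P[:,0]-.453,P[:,1]+.096)>.025)]
print('plate',cv2.minAreaRect(P[:,:2].astype(np.float32)))
for k,(x,y) in dict(tray_stud=(.605,-.205),tray_bush=(.623,.005),tray_flange=(.64,.205)).items():
    P=W[(abs(W[:,0]-x)<.1)&(abs(W[:,1]-y)<.09)&(W[:,2]>.024)&(W[:,2]<.035)]
    F=W[(abs(W[:,0]-x)<.04)&(abs(W[:,1]-y)<.04)]
    print(k,cv2.minAreaRect(P[:,:2].astype(np.float32)),'rim',np.median(P[:,2]),'floor',np.median(F[:,2]))
P=W[(W[:,0]>.38)&(W[:,0]<.52)&(abs(W[:,1]-.1)<.03)&(W[:,2]>.004)]
print('wrench',cv2.minAreaRect(P[:,:2].astype(np.float32)),np.percentile(P[:,2],95))
```

```text
stud_1 ('scene', array([0.0334, 0.0515, 0.0535]), np.float64(0.0354), array([ 0.45  , -0.0131,  0.0206])) ('side', array([0.0338, 0.0515, 0.0539]), np.float64(0.0351), array([ 0.4476, -0.017 ,  0.0204])) | merged [ 0.4505 -0.0166  0.0243]
stud_2 ('scene', array([0.0343, 0.0525, 0.0544]), np.float64(0.036), array([0.4913, 0.4007, 0.0202])) ('side', array([0.0323, 0.051 , 0.053 ]), np.float64(0.0351), array([0.4881, 0.3982, 0.0202])) | merged [0.4921 0.3972 0.0238]
bush_1 ('scene', array([0.0327, 0.0375, 0.038 ]), np.float64(0.0353), array([0.4535, 0.1962, 0.0262])) ('side', array([0.032 , 0.0367, 0.0377]), np.float64(0.0347), array([0.4503, 0.1956, 0.0257])) | merged [0.4538 0.1957 0.0278]
bush_2 ('scene', array([0.0315, 0.0377, 0.0388]), np.float64(0.0353), array([ 0.532 , -0.4037,  0.0258])) ('side', array([0.0341, 0.0371, 0.0378]), np.float64(0.035), array([ 0.5286, -0.4056,  0.0251])) | merged [ 0.5302 -0.4043  0.0276]
flange ('scene', array([0.0309, 0.0421, 0.0422]), np.float64(0.0402), array([ 0.4574, -0.169 ,  0.0177])) ('side', array([0.0363, 0.0417, 0.0423]), np.float64(0.039
[... 847 characters left out ...]
8912782669, 0.07778892666101456), 61.815223693847656)
tray_stud ((0.6144009232521057, -0.20791655778884888), (0.14479383826255798, 0.17994391918182373), 88.48133850097656) rim 0.030073038738751227 floor 0.004437884205819455
tray_bush ((0.6328215599060059, 0.0033368319272994995), (0.1453867107629776, 0.18290375173091888), 85.45346069335938) rim 0.02994694727466183 floor 0.004531168070147778
tray_flange ((0.6488640308380127, 0.20515763759613037), (0.14648596942424774, 0.18165427446365356), 87.57955169677734) rim 0.02995492419522625 floor 0.0048262124745481316
wrench ((0.44573619961738586, 0.09581200778484344), (0.039628706872463226, 0.12316560745239258), 86.63166046142578) 0.008846110443126214
```

Run:
```python
from h import *
import pickle
C={n:pickle.load(open(n+'0.pkl','rb')) for n in ['scene','side']}
Ws={n:cloud(C[n]).reshape(-1,3) for n in C}
for n,W in Ws.items():
  for k,(x,y) in dict(tray_stud=(.605,-.205),tray_bush=(.623,.005),tray_flange=(.64,.205)).items():
    P=W[(W[:,0]-x<.082)&(W[:,0]-x>-.1)&(abs(W[:,1]-y)<.09)&(W[:,2]>.026)&(W[:,2]<.035)]
    print(n,k,cv2.minAreaRect(P[:,:2].astype(np.float32)))
  hsv=cv2.cvtColor(C[n]['img'],cv2.COLOR_RGB2HSV).reshape(-1,3)
  P=W[(np.hypot(W[:,0]-.455,W[:,1]+.171)<.05)&(W[:,2]>.0025)&(W[:,2]<.009)&(hsv[:,2]>90)&(np.hypot(W[:,0]-.454,W[:,1]+.096)>.025)]
  Q=P[:,:2]-P[:,:2].mean(0); w,v=np.linalg.eigh(Q.T@Q); print(n,'plate axis deg',np.degrees(np.arctan2(v[1,1],v[0,1])),P[:,:2].mean(0),len(P))
S=dict(pink=(.36,-.135,.036),stud_1=(.449,-.015,.036),stud_2=(.49,.3995,.036))
ims=[]
for n in C:
  for k,X in S.items():
    u,v=proj(C[n],X); print(n,k,round(u),round(v)); 
    im=C[n]['img'][max(0,int(v)-35):int(v)+35,max(0,int(u)-45):int(u)+45]; ims.append(cv2.resize(im,(260,200),interpolation=cv2.INTER_CUBIC))
save('crop.png',np.vstack([np.hstack(ims[:3]),np.hstack(ims[3:])]),1)
```

```text
scene tray_stud ((0.6057005524635315, -0.20671634376049042), (0.1431439369916916, 0.16350093483924866), 88.98690795898438)
scene tray_bush ((0.624069094657898, 0.005598604679107666), (0.14312708377838135, 0.16342663764953613), 86.51165008544922)
scene tray_flange ((0.6404350996017456, 0.20725256204605103), (0.142099529504776, 0.16186180710792542), 87.91159057617188)
scene plate axis deg 146.32790138393707 [ 0.46173453 -0.16812225] 93
side tray_stud ((0.6058156490325928, -0.20867986977100372), (0.14281266927719116, 0.1608203798532486), 88.48133850097656)
side tray_bush ((0.6214002370834351, 0.003883756697177887), (0.14499150216579437, 0.16007930040359497), 85.89852905273438)
side tray_flange ((0.6385641098022461, 0.2056255042552948), (0.14647485315799713, 0.16098499298095703), 87.51031494140625)
side plate axis deg 155.99980606055854 [ 0.4537136  -0.17705328] 296
scene pink 250 160
scene stud_1 262 183
scene stud_2 385 245
side pink 205 254
side stud_1 235 210
side stud_2 221 121
```

View pics/crop.png

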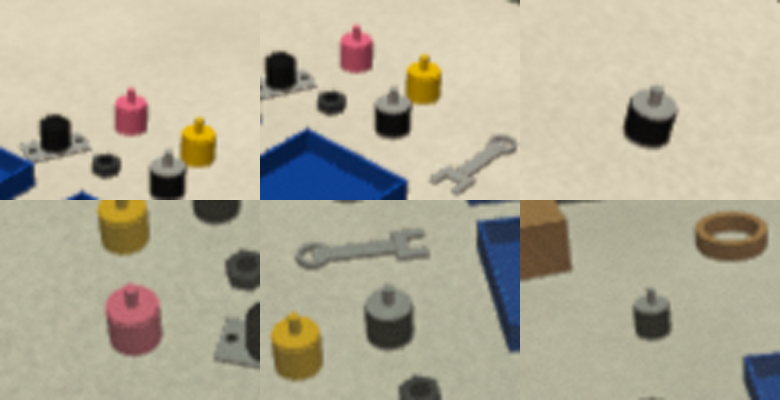

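The crops confirm it. Stud-shaped candidates in the scene view are black (262,183) and black (385,245), which have dark rubber and are the ones meant, against pink (250,160) and yellow (274,175), which are excluded. First I move toward bush_2, turn the jaws along y, and take a wrist-camera check.

send_rows(plan="0.3 0.1 0 -0.3; 0.6 0.2 0 -0.6; 0.88 0.29 0 -0.823; 0.88 0.29 0 -0.823; 0.88 0.29 0 -0.823; 0.88 0.29 0 -0.823; 0.88 0.29 0 -0.823; 0.88 0.29 0 -0.823", claw=-0.6, squeeze=20)

```text
time_s: 1.15
ee_pos: [0.4589, -0.4507, 0.2056]
ee_rot: [[-0.0, -0.002, -1.0], [-0.0, -1.0, 0.002], [-1.0, 0.0, 0.0]]
ft_force: [-0.0, -0.2, 0.5]
grip_width: 0.801
```

Run:
```python
from h import *
c=read_camera('wrist'); save('w1.png',c['img'])
s=read_state(); print(s['ee_pos'],s['ee_rot'].round(3).tolist(),s['joint_positions'].round(2),s['grip_width'])
W=cloud(c); g=(np.hypot(W[...,0]-.53,W[...,1]+.4045)<.045)&(abs(W[...,2]-.036)<.004)
T=W[g]; print(len(T), np.median(T[:,2]) if len(T) else 0, cv2.minEnclosingCircle(T[:,:2].astype(np.float32)) if len(T) else 0)
m=(c['img'].max(-1)<70).astype(np.uint8)
print(proj(c,[.53,-.4045,.036]))
```

```text
[ 0.45909478 -0.45063917  0.20560746] [[0.0, -0.002, -1.0], [-0.0, -1.0, 0.002], [-1.0, 0.0, -0.0]] [-0.91  0.35  1.36 -0.    1.43  0.66] 0.8015796376363369
1460 0.036323165201522026 ((0.5302232503890991, -0.40485817193984985), 0.024957804009318352)
(np.float64(211.779402472673), np.float64(114.75659951569477))
```

View pics/w1.png

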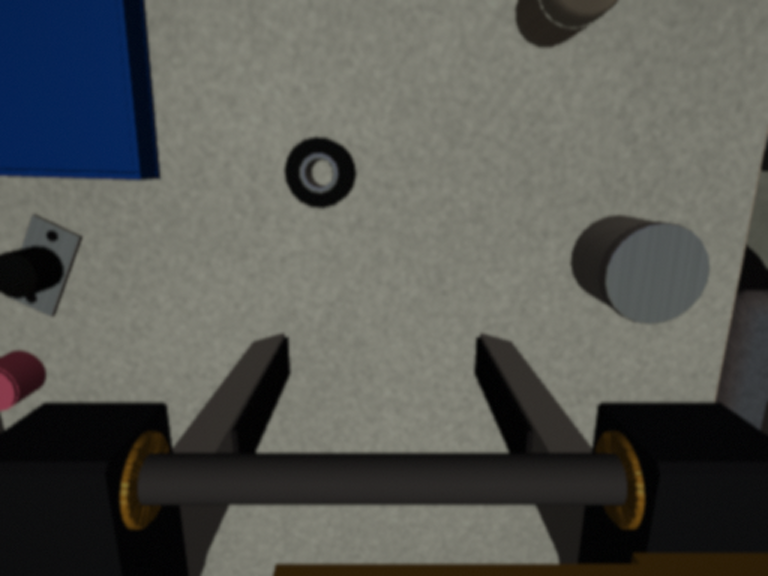

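The wrist view shows bush_2 at pixel (320,172) and fits it at (0.530, -0.405) with its top at 36 mm, matching the other two views' average. Now I grasp it.

send_rows(plan="0.284 0.185 -0.2 0; 0.284 0.185 -0.4 0; 0.284 0.185 -0.6 0; 0.284 0.185 -0.72 0; 0.284 0.185 -0.79 0; 0.284 0.185 -0.79 0; 0.284 0.185 -0.79 0")

```text
time_s: 2.08
ee_pos: [0.5322, -0.4053, 0.0102]
ee_rot: [[0.003, -0.001, -1.0], [-0.003, -1.0, 0.001], [-1.0, 0.003, -0.003]]
ft_force: [0.5, -0.1, -0.0]
grip_width: 0.802
```

send_rows(plan="0 0 0 0; 0 0 0 0; 0 0 0 0; 0 0 0 0; 0 0 0 0; 0 0 0 0", claw=1)

```text
time_s: 2.82
ee_pos: [0.5315, -0.4042, 0.0087]
ee_rot: [[0.001, -0.0, -1.0], [-0.001, -1.0, 0.0], [-1.0, 0.001, -0.001]]
ft_force: [-1.8, -0.2, 5.7]
grip_width: 0.529
```

send_rows(plan="0 0 0.1 0; 0 0 0.25 0; 0 0 0.38 0; 0.1 0.2 0.4 0; 0.2 0.4 0.4 0; 0.3 0.6 0.4 0; 0.4 0.8 0.4 0; 0.504 0.98 0.4 0; 0.504 0.98 0.4 0; 0.504 0.98 0.4 0")

```text
time_s: 4.08
ee_pos: [0.6562, -0.1584, 0.1066]
ee_rot: [[-0.002, 0.001, -1.0], [0.0, -1.0, -0.001], [-1.0, -0.0, 0.002]]
ft_force: [-0.8, -0.8, -1.6]
grip_width: 0.526
```

send_rows(plan="0 0.2 0 0; 0 0.4 0 0; 0 0.55 0 0; 0 0.645 0 0; 0 0.645 0 0; 0 0.645 0 0; 0 0.645 0 0")

```text
time_s: 4.95
ee_pos: [0.6572, 0.0007, 0.1079]
ee_rot: [[0.0, -0.002, -1.0], [-0.0, -1.0, 0.002], [-1.0, 0.0, -0.0]]
ft_force: [0.2, -0.3, -2.0]
grip_width: 0.532
```

send_rows(plan="0 0 -0.1 0; 0 0 -0.2 0; 0 0 -0.28 0; 0 0 -0.32 0; 0 0 -0.35 0; 0 0 -0.365 0; 0 0 -0.376 0; 0 0 -0.376 0; 0 0 -0.376 0; 0 0 -0.376 0")

```text
time_s: 6.2
ee_pos: [0.6574, 0.0025, 0.0143]
ee_rot: [[0.001, -0.0, -1.0], [-0.0, -1.0, 0.0], [-1.0, 0.0, -0.001]]
ft_force: [-0.3, -0.5, -1.3]
grip_width: 0.528
```

Run:
```python
from h import *
c=read_camera('side'); W=cloud(c)
u,v=map(int,proj(c,[.657,.003,.03])); print(u,v); save('s2.png',c['img'][v-50:v+50,u-70:u+70],5)
```

```text
315 193
```

View pics/s2.png

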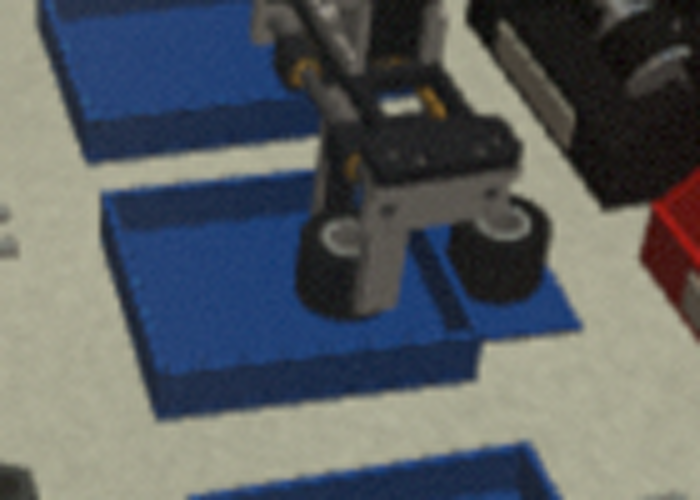

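The bush sits in the front half of the tray at crop pixel (345,265), just above or on the floor. I lower another millimetre and release.

send_rows(plan="0 0 -0.005 0; 0 0 -0.006 0; 0 0 -0.006 0; 0 0 -0.006 0")

```text
time_s: 6.75
ee_pos: [0.6574, 0.0025, 0.0138]
ee_rot: [[0.001, -0.0, -1.0], [-0.0, -1.0, 0.0], [-1.0, 0.0, -0.001]]
ft_force: [-3.3, 0.3, 5.5]
grip_width: 0.531
```

send_rows(plan="0 0 0 0; 0 0 0 0; 0 0 0 0; 0 0 0.02 0; 0 0 0.1 0; 0 0 0.25 0; 0 0 0.36 0; 0 0 0.36 0; 0 0 0.36 0", claw=-0.4)

```text
time_s: 7.88
ee_pos: [0.6566, 0.0026, 0.1022]
ee_rot: [[-0.001, -0.0, -1.0], [0.0, -1.0, 0.0], [-1.0, -0.0, 0.001]]
ft_force: [0.3, 0.4, 0.1]
grip_width: 0.699
```

Now bush_1.

send_rows(plan="-0.2 0.19 0 0; -0.4 0.38 0 0; -0.6 0.57 0 0; -0.82 0.772 0 0; -0.82 0.772 0 0; -0.82 0.772 -0.1 0; -0.82 0.772 -0.2 0; -0.82 0.772 -0.3 0; -0.82 0.772 -0.378 0; -0.82 0.772 -0.378 0; -0.82 0.772 -0.378 0")

```text
time_s: 9.25
ee_pos: [0.4519, 0.1954, 0.0078]
ee_rot: [[-0.001, -0.0, -1.0], [-0.0, -1.0, 0.0], [-1.0, 0.0, 0.001]]
ft_force: [0.6, 0.0, -0.4]
grip_width: 0.7
```

send_rows(plan="0 0 0 0; 0 0 0 0; 0 0 0 0; 0 0 0 0; 0 0 0 0; 0 0 0 0", claw=1)

```text
time_s: 10.0
ee_pos: [0.4529, 0.1958, 0.0088]
ee_rot: [[0.001, -0.0, -1.0], [0.0, -1.0, 0.0], [-1.0, -0.0, -0.001]]
ft_force: [-1.4, -0.0, 5.2]
grip_width: 0.529
```

send_rows(plan="0 0 0.1 0; 0 0 0.25 0; 0 0 0.38 0; 0.1 -0.15 0.38 0; 0.25 -0.35 0.38 0; 0.4 -0.55 0.38 0; 0.544 -0.756 0.38 0; 0.544 -0.756 0.38 0; 0.544 -0.756 0.38 0; 0.544 -0.756 0.38 0")

```text
time_s: 11.25
ee_pos: [0.5867, 0.0078, 0.1023]
ee_rot: [[-0.002, 0.001, -1.0], [0.0, -1.0, -0.001], [-1.0, -0.0, 0.002]]
ft_force: [-0.5, -0.5, -0.7]
grip_width: 0.53
```

send_rows(plan="0 0 -0.1 0; 0 0 -0.2 0; 0 0 -0.28 0; 0 0 -0.32 0; 0 0 -0.345 0; 0 0 -0.355 0; 0 0 -0.362 0; 0 0 -0.362 0; 0 0 -0.362 0; 0 0 -0.362 0")

```text
time_s: 12.5
ee_pos: [0.5887, 0.0064, 0.0138]
ee_rot: [[0.001, -0.0, -1.0], [-0.0, -1.0, 0.0], [-1.0, 0.0, -0.001]]
ft_force: [-3.1, 0.8, 6.5]
grip_width: 0.529
```

send_rows(plan="0 0 0 0; 0 0 0 0; 0 0 0 0; 0 0 0.02 0; 0 0 0.1 0; 0 0 0.25 0; 0 0 0.36 0; 0 0 0.36 0; 0 0 0.36 0", claw=-0.4)

```text
time_s: 13.62
ee_pos: [0.5876, 0.0066, 0.1022]
ee_rot: [[-0.001, -0.0, -1.0], [0.0, -1.0, 0.0], [-1.0, -0.0, 0.001]]
ft_force: [-0.2, 0.2, 0.2]
grip_width: 0.702
```

Run:
```python
from h import *
c=read_camera('scene'); u,v=map(int,proj(c,[.6,.0,.03])); save('s3.png',c['img'][v-80:v+80,u-110:u+110],3.4)
```

```text
(no output)
```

View pics/s3.png

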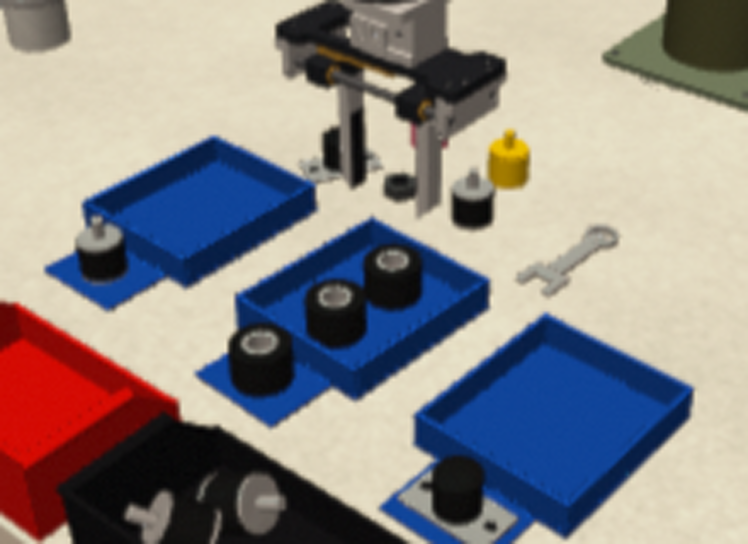

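Both bushes stand upright in the bush tray, at crop pixels (335,312) and (392,275). Next is stud_1.

send_rows(plan="-0.2 -0.03 0 0; -0.4 -0.06 0 0; -0.556 -0.088 0 0; -0.556 -0.088 0 0; -0.556 -0.088 0 0; -0.556 -0.088 -0.1 0; -0.556 -0.088 -0.2 0; -0.556 -0.088 -0.3 0; -0.556 -0.088 -0.378 0; -0.556 -0.088 -0.378 0; -0.556 -0.088 -0.378 0", claw=-0.3)

```text
time_s: 15.05
ee_pos: [0.4504, -0.0155, 0.0084]
ee_rot: [[0.001, 0.0, -1.0], [-0.0, -1.0, -0.0], [-1.0, 0.0, -0.001]]
ft_force: [0.3, -0.1, -0.8]
grip_width: 0.65
```

send_rows(plan="0 0 0 0; 0 0 0 0; 0 0 0 0; 0 0 0 0; 0 0 0 0; 0 0 0 0", claw=1)

```text
time_s: 15.8
ee_pos: [0.4497, -0.0156, 0.0086]
ee_rot: [[0.001, -0.0, -1.0], [-0.0, -1.0, 0.0], [-1.0, 0.0, -0.001]]
ft_force: [-0.7, 1.0, 5.9]
grip_width: 0.419
```

send_rows(plan="0 0 0.1 0; 0 0 0.25 0; 0 0 0.38 0; 0.15 -0.15 0.38 0; 0.3 -0.3 0.38 0; 0.45 -0.45 0.38 0; 0.6 -0.6 0.38 0; 0.764 -0.776 0.38 0; 0.764 -0.776 0.38 0; 0.764 -0.776 0.38 0; 0.764 -0.776 0.38 0")

```text
time_s: 17.18
ee_pos: [0.639, -0.208, 0.1027]
ee_rot: [[-0.001, 0.001, -1.0], [0.001, -1.0, -0.001], [-1.0, -0.001, 0.001]]
ft_force: [-1.2, -0.2, -0.8]
grip_width: 0.419
```

send_rows(plan="0 0 -0.1 0; 0 0 -0.2 0; 0 0 -0.28 0; 0 0 -0.32 0; 0 0 -0.345 0; 0 0 -0.355 0; 0 0 -0.362 0; 0 0 -0.362 0; 0 0 -0.362 0; 0 0 -0.362 0")

```text
time_s: 18.42
ee_pos: [0.6407, -0.2098, 0.0136]
ee_rot: [[0.001, -0.0, -1.0], [-0.001, -1.0, 0.0], [-1.0, 0.001, -0.001]]
ft_force: [-1.1, 1.0, 5.7]
grip_width: 0.425
```

send_rows(plan="0 0 0 0; 0 0 0 0; 0 0 0 0; 0 0 0.02 0; 0 0 0.1 0; 0 0 0.25 0; 0 0 0.36 0; 0 0 0.36 0; 0 0 0.36 0", claw=-0.2)

```text
time_s: 19.55
ee_pos: [0.6397, -0.2092, 0.1021]
ee_rot: [[-0.001, -0.0, -1.0], [0.0, -1.0, 0.0], [-1.0, -0.0, 0.001]]
ft_force: [-0.3, -0.0, -0.6]
grip_width: 0.6
```

send_rows(plan="-0.2 0.05 0 0; -0.4 0.1 0 0; -0.6 0.152 0 0; -0.738 0.152 0 0; -0.738 0.152 0 0; -0.738 0.152 -0.1 0; -0.738 0.152 -0.2 0; -0.738 0.152 -0.3 0; -0.738 0.152 -0.35 0; -0.738 0.152 -0.366 0; -0.738 0.152 -0.366 0")

```text
time_s: 20.92
ee_pos: [0.4562, -0.1717, 0.0111]
ee_rot: [[0.001, -0.0, -1.0], [-0.0, -1.0, 0.0], [-1.0, 0.0, -0.001]]
ft_force: [0.7, 0.3, 0.8]
grip_width: 0.6
```

send_rows(plan="0 0 0 0; 0 0 0 0; 0 0 0 0; 0 0 0 0; 0 0 0 0; 0 0 0 0", claw=1)

```text
time_s: 21.68
ee_pos: [0.4561, -0.1718, 0.0116]
ee_rot: [[0.001, -0.0, -1.0], [-0.001, -1.0, 0.0], [-1.0, 0.001, -0.001]]
ft_force: [-0.8, -0.5, 6.0]
grip_width: 0.375
```

send_rows(plan="0 0 0.1 0; 0 0 0.25 0; 0 0 0.38 0; 0.15 0.2 0.38 0; 0.3 0.4 0.38 0; 0.45 0.6 0.38 0; 0.6 0.8 0.38 0; 0.736 0.96 0.38 0; 0.736 0.96 0.38 0; 0.736 0.96 0.38 0")

```text
time_s: 22.92
ee_pos: [0.6382, 0.0685, 0.1044]
ee_rot: [[-0.003, 0.0, -1.0], [-0.0, -1.0, -0.0], [-1.0, 0.0, 0.003]]
ft_force: [-0.4, -0.6, -1.6]
grip_width: 0.378
```

send_rows(plan="0 0.2 0 0; 0 0.4 0 0; 0 0.55 0 0; 0 0.55 0 0; 0 0.55 0 0; 0 0.55 0 0")

```text
time_s: 23.68
ee_pos: [0.6395, 0.204, 0.1058]
ee_rot: [[-0.001, -0.003, -1.0], [-0.001, -1.0, 0.003], [-1.0, 0.001, 0.001]]
ft_force: [0.3, 0.6, -1.9]
grip_width: 0.375
```

send_rows(plan="0 0 -0.1 0; 0 0 -0.2 0; 0 0 -0.28 0; 0 0 -0.32 0; 0 0 -0.345 0; 0 0 -0.355 0; 0 0 -0.362 0; 0 0 -0.362 0; 0 0 -0.362 0; 0 0 -0.362 0")

```text
time_s: 24.92
ee_pos: [0.6403, 0.2062, 0.0167]
ee_rot: [[0.002, -0.0, -1.0], [0.0, -1.0, 0.0], [-1.0, -0.0, -0.002]]
ft_force: [-2.4, -0.1, 5.7]
grip_width: 0.382
```

send_rows(plan="0 0 0 0; 0 0 0 0; 0 0 0 0; 0 0 0.02 0; 0 0 0.1 0; 0 0 0.25 0; 0 0 0.35 0; 0 0 0.35 0; 0 0 0.35 0", claw=-0.2)

```text
time_s: 26.05
ee_pos: [0.6392, 0.2059, 0.1027]
ee_rot: [[-0.001, -0.0, -1.0], [-0.0, -1.0, 0.0], [-1.0, 0.0, 0.001]]
ft_force: [0.0, 1.9, -0.3]
grip_width: 0.603
```

send_rows(plan="-0.15 0.19 0 0; -0.3 0.38 0 0; -0.45 0.57 0 0; -0.598 0.772 0 0; -0.598 0.772 0 0; -0.598 0.772 -0.1 0; -0.598 0.772 -0.2 0; -0.598 0.772 -0.3 0; -0.598 0.772 -0.38 0; -0.598 0.772 -0.38 0; -0.598 0.772 -0.38 0", claw=-0.3)

```text
time_s: 27.42
ee_pos: [0.4909, 0.399, 0.0084]
ee_rot: [[0.001, -0.001, -1.0], [0.0, -1.0, 0.001], [-1.0, -0.0, -0.001]]
ft_force: [0.1, 0.0, -0.1]
grip_width: 0.65
```

send_rows(plan="0 0 0 0; 0 0 0 0; 0 0 0 0; 0 0 0 0; 0 0 0 0; 0 0 0 0", claw=1)

```text
time_s: 28.18
ee_pos: [0.4907, 0.3995, 0.0089]
ee_rot: [[0.001, -0.0, -1.0], [0.001, -1.0, 0.0], [-1.0, -0.001, -0.001]]
ft_force: [-1.4, -0.2, 5.9]
grip_width: 0.425
```

send_rows(plan="0 0 0.1 0; 0 0 0.25 0; 0 0 0.38 0; 0 -0.2 0.4 0; 0 -0.4 0.4 0; 0 -0.6 0.4 0; 0 -0.8 0.4 0; 0 -1 0.4 0; 0 -1 0.4 0")

```text
time_s: 29.3
ee_pos: [0.4893, 0.146, 0.1071]
ee_rot: [[-0.002, -0.005, -1.0], [-0.001, -1.0, 0.005], [-1.0, 0.001, 0.002]]
ft_force: [0.6, -0.8, -1.1]
grip_width: 0.42
```

send_rows(plan="0.1 -0.2 0 0; 0.15 -0.4 0 0; 0.2 -0.6 0 0; 0.25 -0.8 0 0; 0.3 -1 0 0; 0.3 -1 0 0")

```text
time_s: 30.05
ee_pos: [0.5661, -0.1034, 0.1075]
ee_rot: [[0.0, -0.004, -1.0], [-0.0, -1.0, 0.004], [-1.0, 0.0, -0.0]]
ft_force: [-0.6, 0.1, -0.8]
grip_width: 0.423
```

send_rows(plan="0.028 -0.2 0 0; 0.028 -0.35 0 0; 0.028 -0.426 0 0; 0.028 -0.426 0 0; 0.028 -0.426 0 0; 0.028 -0.426 0 0")

```text
time_s: 30.8
ee_pos: [0.5721, -0.2058, 0.1078]
ee_rot: [[-0.0, 0.002, -1.0], [0.001, -1.0, -0.002], [-1.0, -0.001, 0.0]]
ft_force: [-0.4, -1.2, 0.5]
grip_width: 0.419
```

z commanded 0.1071; target 0.0116, so a shift of -0.382.

send_rows(plan="0 0 -0.1 0; 0 0 -0.2 0; 0 0 -0.28 0; 0 0 -0.33 0; 0 0 -0.36 0; 0 0 -0.372 0; 0 0 -0.382 0; 0 0 -0.382 0; 0 0 -0.382 0; 0 0 -0.382 0")

```text
time_s: 32.05
ee_pos: [0.5727, -0.2078, 0.0139]
ee_rot: [[0.001, -0.0, -1.0], [-0.001, -1.0, 0.0], [-1.0, 0.001, -0.001]]
ft_force: [-2.2, 0.7, 5.3]
grip_width: 0.421
```

send_rows(plan="0 0 0 0; 0 0 0 0; 0 0 0 0; 0 0 0.02 0; 0 0 0.1 0; 0 0 0.25 0; 0 0 0.45 0; -0.3 0 0.6 0; -0.6 0 0.6 0; -0.7 0 0.6 0; -0.7 0 0.6 0; -0.7 0 0.6 0", claw=-0.2)

```text
time_s: 33.55
ee_pos: [0.3983, -0.2083, 0.1641]
ee_rot: [[0.003, -0.001, -1.0], [-0.002, -1.0, 0.001], [-1.0, 0.002, -0.003]]
ft_force: [-0.5, 0.1, -0.3]
grip_width: 0.6
```

Run:
```python
from h import *
C={n:read_camera(n) for n in ['scene','side']}
for n in C: save(n+'9.png',C[n]['img'],1.5)
Ws={n:cloud(C[n]).reshape(-1,3) for n in C}
S=dict(stud_1=(.640,-.209,.041),stud_2=(.572,-.207,.041),bush_1=(.588,.007,.041),bush_2=(.657,.003,.041),flange=(.6395,.2065,.046),nut=(.4542,-.096,.014))
for k,(x,y,zt) in S.items():
  for n,W in Ws.items():
    T=W[(np.hypot(W[:,0]-x,W[:,1]-y)<.032)&(abs(W[:,2]-zt)<.004)]
    print(k,n,len(T),np.round(np.median(T[:,2]),4),np.round(cv2.minEnclosingCircle(T[:,:2].astype(np.float32))[0],4)) if len(T) else print(k,n,'none')
W=np.vstack(list(Ws.values()))
P=W[(W[:,0]>.38)&(W[:,0]<.52)&(abs(W[:,1]-.1)<.03)&(W[:,2]>.004)&(W[:,2]<.02)]
print('wrench',cv2.minAreaRect(P[:,:2].astype(np.float32)))
s=read_state(); print(s['time_s'],s['ee_pos'],s['ft_force'])
```

```text
stud_1 scene 71 0.0406 [ 0.6412 -0.2077]
stud_1 side 195 0.0402 [ 0.6368 -0.2113]
stud_2 scene 67 0.0408 [ 0.5725 -0.2051]
stud_2 side 201 0.0402 [ 0.5704 -0.2089]
bush_1 scene 139 0.0405 [0.5876 0.009 ]
bush_1 side 192 0.0398 [0.587  0.0043]
bush_2 scene 151 0.0406 [0.658  0.0032]
bush_2 side 184 0.0398 [0.6537 0.0029]
flange scene 90 0.0453 [0.6412 0.2079]
flange side 49 0.0447 [0.6378 0.2032]
nut scene 51 0.0138 [ 0.4561 -0.0956]
nut side 126 0.0131 [ 0.4538 -0.0969]
wrench ((0.4474544823169708, 0.10110784322023392), (0.043958257883787155, 0.12142401188611984), 85.99854278564453)
33.65 [ 0.39884876 -0.20820334  0.16357694] [-0.15769662  0.28151001  0.51484815]
```

View pics/scene9.png

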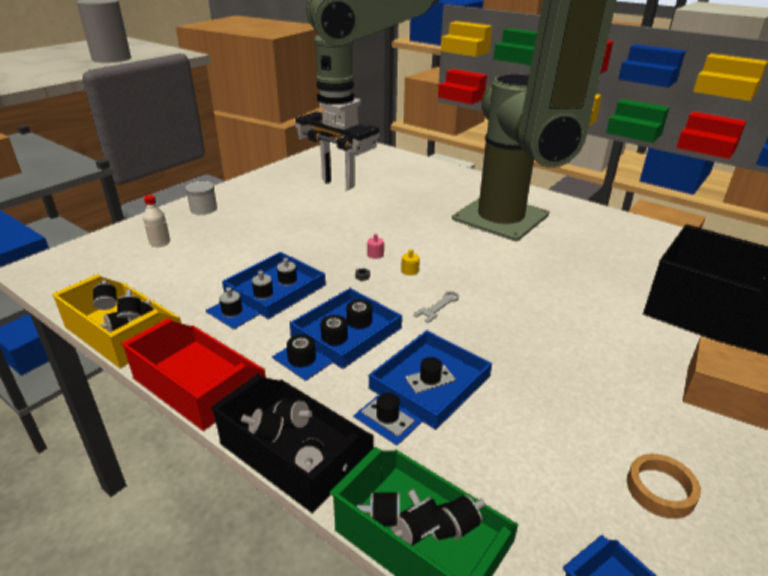

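View pics/side9.png

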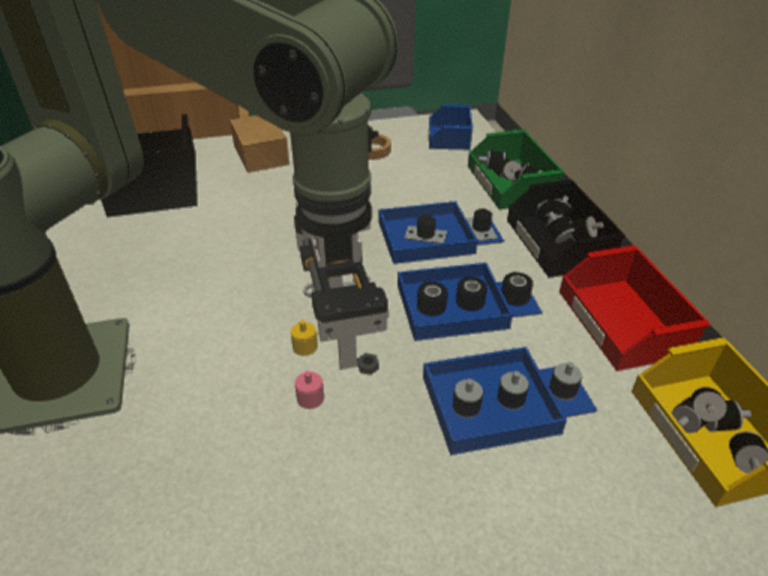

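The scene view shows the studs at (262,283) and (287,270), the bushes at (333,329) and (359,313), and the flange mount at (431,370). All are upright in trays with matching samples. The nut (362,273) and wrench (437,305) are where they were, and the gripper is clear. I'm handing in.

```bash
python3 -c "
from cell import close_job
print(close_job())"
```

```text
the job is handed in; nothing more can be done
None
```

All five mounts are sorted and the job is handed in, at about 34 s of the 112 s allowed. The two bushes, two stud mounts and flange mount were each gripped across the rubber. Each was lowered until the wrist force showed the tray floor (5–7 N), then released.

The last camera check, from both views:
- **Placement:** every part is upright near its planned spot, well inside its tray. Tops measured 40–41 mm for the studs and bushes and 45 mm for the flange mount, as expected for parts standing on the 5 mm floor.
- **Wrench and nut:** the nut reads within about 2 mm of its first position. The wrench read about 5 mm off, but it was partly hidden by the arm and I think that is measurement noise; the arm never went near it.
- **Disagreement:** the scene and side cameras differ from each other by up to about 6 mm in position. I used their average, and the wrist camera confirmed it on the first bush.

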